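# Key a dosing cartridge onto a pump's drive tongue

### The arm

A 6-joint arm with a two-finger parallel gripper is mounted at the origin on a cart in front of the work surface, level with it; the furniture and walls round the work are solid. World frame = base frame: x ahead of the robot, y to its left, z up, the work surface at z = 0. Lengths are in m, angles in rad, forces in N, time in s.
With the tool pointing down it reaches from about 0.35 to 0.85 m from the base axis. Payload 8.1 kg.
Tool frame: the origin (TCP) lies at the centre of the arm's flange, where the gripper is bolted on; the fingertips stand 186 mm ahead of it and the grasp point (between the pads) lies 167 mm ahead of it; z points along the fingers, y is the line along which they close (so a half turn about z gives the same grasp; the last joint's range is limited). The gripper opens to 93 mm and grips with 3 to 60 N. Pads are 15 mm wide; open, the fingers measure 128 mm over their backs; the gripper's body (75 mm by 188 mm) begins 65 mm behind the grasp point.
Start: joints at [1.054, 0.13, 1.488, -0, 1.523, -0.085], TCP at [0.251, 0.545, 0.405] pointing down, gripper open.
Joint ranges: [-2.96, 2.96], [-0.89, 2.26], [0.02, 2.5], [-1.34, 4.48], [0, 2.73], [-2.66, 2.66]. Speed limits (rad/s): [2.39, 2.39, 2.79, 3.14, 3.14, 3.14].

### API

Orientations are given as a rotation vector (axis times angle).
In Python, from plant import robot gives the robot as it stands.
- The arm moves only by the tool apply_moves, never from a script. Its argument "series" is a list of rows, each a list of 2 entries, a list of its own where there are three numbers: the shift along the tool's x, y, z in mm, then the turn, a rotation vector about the tool's x, y, z in rad. A call has 1 to 12 rows; each row shifts and turns the commanded pose from where the row before left it, along the tool's axes as they then stand; what a row does not reach is not made up. A row lasts 1/12 s, in which the tool goes at most 41.7 mm and 7.16 degrees, less where a joint would pass 70% of its speed; a pose out of reach is approached as far as the arm can. A call is refused whole if a number of a shift passes 41.7 or a number of a turn 0.125, either way. A call with a gripper value outside its range is refused whole. "claw" is the opening, from 0 (shut) to 1 (fully open), set as the call begins (left out, the last holds). The fingers move at their own pace and stop on an object; "newtons" is the grip in N (left out, the last holds). Time passes only in rows, so rows that do not move let the fingers close. It gives the time, the measured TCP pose, the force, the opening and the grip force at its end, in the units of the state.
- robot.read_state(): the state, without advancing time (a new reading comes with each control period).
- robot.read_camera(name): name is "side" or "top"; returns (picture, depth): 384x512x3 uint8, blue, green, red; 384x512 float32, m along the optical axis (not along the pixel's ray), 0 where there is no reading.
- robot.calibration(name): a dict with "fx", "fy", "cx", "cy" (pixels), "D" ([k1, k2, p1, p2, k3] as OpenCV has them; the pictures are not rectified), "extrinsics" (4x4, takes a point from world to camera coordinates). Camera axes: x right, y down, z forward; pixel columns grow to the right and rows downward; lengths in m; the calibration is good to about 2 mm. A picture is of the moment at which its call begins. calibration takes no time and is no camera call.
- robot.close_job(): hands the job in; it is judged then, once.
The state is a dict: "t": time; "q": joint angles; "dq": joint speeds; "joint_torque": joint torques, N m; "tool_pos": TCP position; "orientation": TCP orientation; "force": force on the tool from outside, world axes, zero at the start; "wrist_torque": the same for the moment, N m; "opening": finger opening in m; "gripper_force": force on a finger pad.
Only numpy, scipy, OpenCV 4.12 (cv2) and the standard library are available. Lean on these libraries where they do the work, as an engineer would, in place of code of your own. Each camera call takes 0.05 s, during which the arm holds its last target. There are 200 camera calls.

### The job

Load the dosing pump: put the blue cartridge into the round well of the pump's slanted face and seat it fully home, flat on the floor of the well, with its slot over the drive tongue, then let go of it. The tongue down in the dark well may have stopped at almost any angle, so press lightly and turn the cartridge until you feel it drop; do not force it. Leave the two small bottles, the timer and the tape roll where they stand.

Things in the scene. Friction and masses are not known exactly. Their poses are not given: they have to be found in the camera images.
- cartridge: Loose blue disc, 52 mm across, 22 mm high, 0.07-0.14 kg, upright on the table. White bar grip on top: 40 mm along x, 14 mm thick along y, from 22 to 50 mm up. Origin: centre of the underside, z up. A slot 10.5 mm wide, 9 mm deep crosses the whole underside along x, parallel to the bar (half a turn makes no difference). The lower 5 mm of the rim taper in by 3 mm.
- pump: Fixed white wedge-shaped dosing pump, 136 x 110 mm in plan, about 120 mm high at the back; its aluminium face leans 25 degrees from level towards its front (-x, towards the robot). Origin: centre of its foot on the table, x to its back, z up.
- pump_head: The pump's slanted face plate, 124 x 110 mm, with the round well, 54 mm across, 20 mm deep. Origin: centre of the well's floor; z along the well's axis, out of it (25 degrees from vertical), x up the slope (a red mark lies uphill), y to the left. The face is at z = 20 mm; a seated cartridge's top stands 2 mm above it.
- tongue (a point): Centre of the black drive tongue's top, in the dark well, 7 mm above the well's floor. The tongue, 30 x 8 x 7 mm, is held fast by the gear at an unknown angle within 55 degrees either way of pump_head's x, about its z; this frame does not turn with it. The cartridge rides on it, 7 mm off the floor, until slot and tongue agree to about 4 degrees; then it can go down those 7 mm.
- bottle_wash: bystander: small white bottle with a blue cap, 38 mm in diameter, 70 mm high, loose; origin at the centre of its underside
- bottle_buffer: bystander: small white bottle with a white cap, 44 mm in diameter, 86 mm high, loose; origin at the centre of its underside
- timer: bystander: bench timer, 66 x 60 x 20 mm, loose; origin at the centre of its underside
- tape_roll: bystander: flat tape roll, 84 mm in diameter, 19 mm high, loose; origin at the centre of its underside
Not all that is in view belongs to the job. Leave any pink or yellow look-alike of the cartridge alone. What is shaped like the pump but brown is not meant.

How it is judged:
At the end, for the whole second after the job is handed in: The cartridge is at rest, fully home in the pump's well with its slot over the drive tongue: underside within 2 mm of the well's floor, its centre within 3.5 mm of the floor's centre, its axis within 0.06 rad of the well's axis (distance between cartridge and pump_head below 0.0035 m and z of cartridge in the frame of pump_head below 0.002 m and angle between the z axis of cartridge and the z axis of pump_head, either way round below 0.06 rad and linear speed of cartridge below 0.01 m/s); the robot touches nothing.
It fails at once if the cartridge is forced: pressed on the pump with more than 120 N (contact force between cartridge and pump above 120 N).
It fails at once if the white bottle with blue cap is moved by more than 30 mm or tipped over (distance of bottle_wash from where it was at the start of the episode above 0.03 m or angle between bottle_wash's own z axis and vertical above 0.6 rad).
It fails at once if the white bottle with white cap is moved by more than 30 mm or tipped over (distance of bottle_buffer from where it was at the start of the episode above 0.03 m or angle between bottle_buffer's own z axis and vertical above 0.6 rad).
It fails at once if the bench timer is moved by more than 30 mm or tipped over (distance of timer from where it was at the start of the episode above 0.03 m or angle between timer's own z axis and vertical above 0.6 rad).
It fails at once if the tape roll is moved by more than 30 mm or tipped over (distance of tape_roll from where it was at the start of the episode above 0.03 m or angle between tape_roll's own z axis and vertical above 0.6 rad).
It also fails if it takes over 67 s, if anything falls off the work surface, if the arm or the gripper's body presses on something with over 40 N, if the wrist force passes 120 N, or if a joint passes its speed limit or range.

## Working session

There is one attempt and no reset: what is moved stays moved. The work goes in short steps, Python scripts to look and compute and a tool call to move; the robot and the scene stay as the last step left them, time stands still between calls to the robot, and variables do not carry over. Pictures are saved under pics/ and viewed, at most 10 in all, crops included, and the job is handed in when it is done.

Besides the shell and the picture viewer there is one more tool, called after "Request:" in YAML: its name, and indented under it one key for each argument. apply_moves: Moves the arm, as the interface text tells. Its arguments: {"type":"object","properties":{"series":{"type":"array"},"claw":{"type":"number"},"newtons":{"type":"number"}},"required":["series"]}

```bash
mkdir -p pics; ls; python3 - <<'E'
from plant import robot
import cv2,numpy as np
for n in ("top","side"):
    p,d=robot.read_camera(n); cv2.imwrite(f"pics/{n}0.png",p); np.save(f"{n}0.npy",d)
    c=robot.calibration(n); print(n,c)
print(robot.read_state())
E
```

```text
pics
top {'fx': 372.84601910489874, 'fy': 372.84601910489874, 'cx': 253.86938566562563, 'cy': 192.62352769189107, 'D': array([-0.01077621,  0.        ,  0.        ,  0.        ,  0.        ]), 'extrinsics': array([[-0.01054605, -0.99986434,  0.01265265,  0.15003976],
       [-0.98635552,  0.00832295, -0.1644187 ,  0.53953514],
       [ 0.16429109, -0.01421398, -0.98630949,  1.13754302],
       [ 0.        ,  0.        ,  0.        ,  1.        ]])}
side {'fx': 495.07953582352803, 'fy': 495.07953582352803, 'cx': 256.03631596352346, 'cy': 192.29758627760606, 'D': array([-0.11844294,  0.        ,  0.        ,  0.        ,  0.        ]), 'extrinsics': array([[ 0.9989451 , -0.0402228 ,  0.02215444, -0.50544561],
       [-0.00283497, -0.53555108, -0.84449808,  0.15402131],
       [ 0.04583291,  0.84354441, -0.53510015,  1.51197856],
       [ 0.        ,  0.        ,  0.        ,  1.        ]])}
{'t': 0.1, 'q': array([ 1.05363788e+00,  1.31148140e-01,  1.48913927e+00,  7.81316747e-06,
        1.52298828e+00, -8.53798440e-02]), 'dq': array([-5.40355645e-05, -1.62023602e-03, -3.08662737e-03,  6.74039824e-04,
        1.00813759e-04, -1.03956614e-03]), 'joint_torque': array([ 1.32091962e-03, -5.61336493e+01, -4.93099344e+01,  7.69679574e-02,
        2.89306050e-02, -3.60443869e-05]), 'tool_pos': array([0.25096538, 0.54478336, 0.40377183]), 'orientation': array([-6.72871732e-01, -3.06816838e+00,  2.52059231e-03]), 'force': array([-0.13960612,  0.02486376, -0.33502953]), 'wrist_torque': array([-0.01547993, -0.02153088, -0.02523243]), 'gripper_force': 0.0, 'opening': 0.09281252733001458}
```

View pics/top0.png

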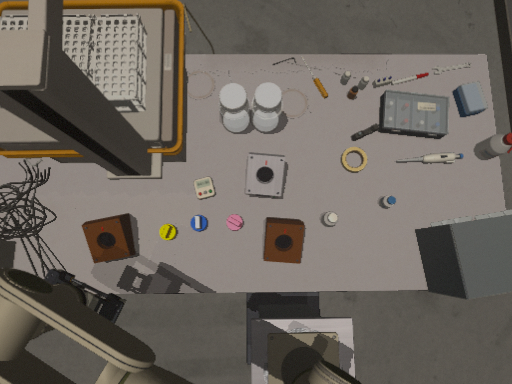

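View pics/side0.png

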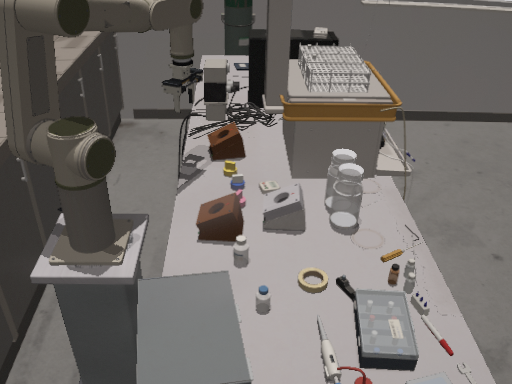

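The top view shows the blue cartridge at (199,223) and the white pump with its well at (265,175). The timer is at (204,187), and the pink and yellow look-alikes are at (235,222) and (168,232). The brown pumps are at (284,240) and (108,238). The side view agrees: cartridge at (238,183), pump at (285,208).

```bash
cat > h.py <<'E'
import cv2,numpy as np
from plant import robot
from scipy.spatial.transform import Rotation as R
def cal(n):
    c=robot.calibration(n); K=np.array([[c['fx'],0,c['cx']],[0,c['fy'],c['cy']],[0,0,1.]]); return K,c['D'],c['extrinsics']
def rays(n,uv):
    K,D,E=cal(n); u=cv2.undistortPoints(np.asarray(uv,float).reshape(-1,1,2),K,D).reshape(-1,2)
    d=np.c_[u,np.ones(len(u))]; return -E[:3,:3].T@E[:3,3], d@E[:3,:3]
def plane(n,uv,p0,nrm=(0,0,1)):
    o,d=rays(n,uv); nrm=np.asarray(nrm,float); s=((np.asarray(p0)-o)@nrm)/(d@nrm); return o+d*s[:,None]
def pts(n,uv,depth):
    o,d=rays(n,uv); uv=np.asarray(uv).astype(int); return o+d*depth[uv[:,1],uv[:,0]][:,None]
def proj(n,P):
    K,D,E=cal(n); return cv2.projectPoints(np.asarray(P,float).reshape(-1,1,3),cv2.Rodrigues(E[:3,:3])[0],E[:3,3],K,D)[0].reshape(-1,2)
E
python3 - <<'E'
from h import *
for n,box,bc in (("top",(235,145,295,205),(185,208,215,238)),("side",(255,175,320,240),(222,170,254,200))):
    p=cv2.imread(f"pics/{n}0.png"); d=np.load(f"{n}0.npy")
    hsv=cv2.cvtColor(p,cv2.COLOR_BGR2HSV)
    m=cv2.inRange(hsv,(100,100,40),(130,255,255)); 
    x0,y0,x1,y1=bc; mm=np.zeros_like(m); mm[y0:y1,x0:x1]=m[y0:y1,x0:x1]
    c=max(cv2.findContours(mm,0,1)[0],key=cv2.contourArea); hull=cv2.convexHull(c)
    print(n,'blue',cv2.minEnclosingCircle(c),cv2.fitEllipse(hull))
    # fit face plane by depth
    x0,y0,x1,y1=box; g=np.mgrid[y0:y1,x0:x1].reshape(2,-1)[::-1].T
    P=pts(n,g,d); ok=(P[:,2]>0.05)&(P[:,2]<.14)&(P[:,0]>.4); 
    best=None; rng=np.random.default_rng(0); Q=P[ok]
    for i in range(800):
        a,b,e=Q[rng.choice(len(Q),3,False)]; nn=np.cross(b-a,e-a); l=np.linalg.norm(nn)
        if l<1e-6: continue
        nn=nn/l*np.sign(nn[2]+1e-9); 
        if abs(nn[2]-np.cos(np.radians(25)))>.06: continue
        inl=abs((Q-a)@nn)<.003
        if best is None or inl.sum()>best.sum(): best=inl
    S=Q[best]; c0=S.mean(0); nn=np.linalg.svd(S-c0)[2][2]; nn*=np.sign(nn[2])
    print(n,'face',len(Q),best.sum(),c0,nn,'tilt',np.degrees(np.arccos(nn[2])),'yaw',np.degrees(np.arctan2(-nn[1],-nn[0])))
    im=cv2.resize(p[y0:y1,x0:x1],None,fx=8,fy=8,interpolation=cv2.INTER_CUBIC); im2=cv2.resize(p[bc[1]:bc[3],bc[0]:bc[2]],(300,300),interpolation=cv2.INTER_CUBIC)
    H=max(im.shape[0],300); o=np.zeros((H,im.shape[1]//8*0+im.shape[1]+300,3),np.uint8); o[:im.shape[0],:im.shape[1]]=im;o[:300,im.shape[1]:]=im2
    o=o if o.shape[1]<=800 else cv2.resize(o,None,fx=800/o.shape[1],fy=800/o.shape[1]); cv2.imwrite(f"pics/{n}crop.png",o[:600,:800])
E
```

```text
top blue ((198.28260803222656, 222.71739196777344), 8.208457946777344) ((198.35299682617188, 222.68052673339844), (15.857192039489746, 16.298311233520508), 69.99082946777344)
top face 1474 994 [0.58963953 0.11322365 0.09150203] [-0.42416024  0.03934875  0.90473188] tilt 25.212804685013833 yaw -5.300079711837383
side blue ((237.5, 183.0), 5.590270042419434) ((238.0522003173828, 183.60540771484375), (3.1423685550689697, 11.255311012268066), 81.77408599853516)
side face 1146 507 [0.58731136 0.10875594 0.08989571] [-0.42643499  0.04929028  0.90317422] tilt 25.42150753832489 yaw -6.5933798612880965
```

View pics/topcrop.png

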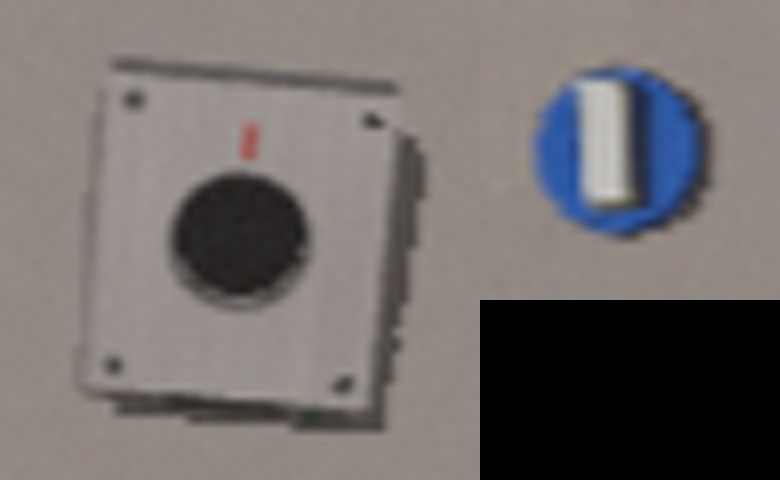

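View pics/sidecrop.png

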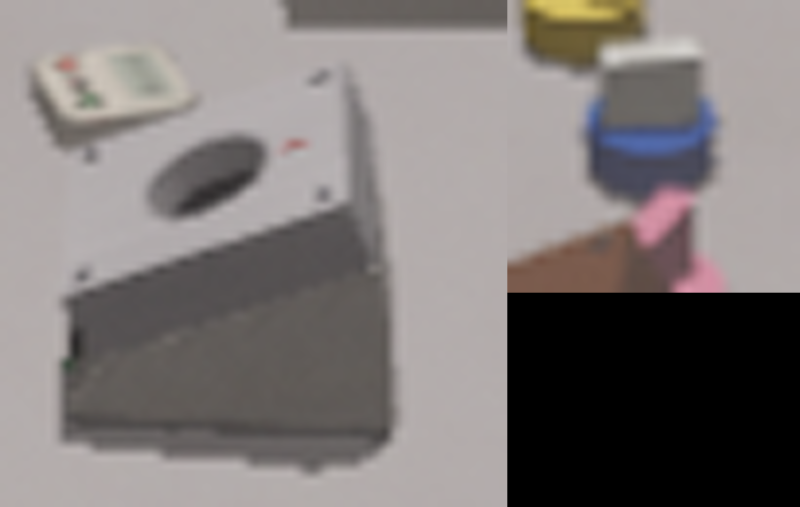

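The top crop shows the well rim centred near crop (240,240), with the red mark uphill and the screws at the corners. The pump is turned about -5 degrees. The bar's long axis runs nearly along world x. The side crop confirms both.

```bash
python3 - <<'E'
from h import *
from scipy.ndimage import map_coordinates as mc
from scipy.optimize import least_squares as LS
for n in ("top","side"):
    print(n,'cam',rays(n,[[0,0]])[0])
# screws: triangulate across two views
top=235+(np.array([[134,99],[372,121],[113,365],[344,385],[250,142]])+.5)/8-.5; top[:,1]+=145-235
s=507/520
sc=800/820
side=(np.array([[320,76],[322,194],[90,155],[83,273],[294,145]])/sc+.5)/8-.5+[255,175]
o1,d1=rays("top",top);o2,d2=rays("side",side); X=[]
for a,b in zip(d1,d2):
    k=np.linalg.lstsq(np.c_[a,-b],o2-o1,rcond=None)[0]; p,q=o1+a*k[0],o2+b*k[1]; X.append((p+q)/2); print('tri',X[-1].round(4),'gap mm',np.linalg.norm(p-q).round(4)*1e3)
X=np.array(X); c=X[:4].mean(0); ez=np.linalg.svd(X[:4]-c)[2][2]; ez*=np.sign(ez[2])
ex=(X[0]+X[1]-X[2]-X[3]); print('screw centre',c,'normal',ez,'tilt',np.degrees(np.arccos(ez[2])),'yaw ex',np.degrees(np.arctan2(ex[1],ex[0])), 'ey-yaw',np.degrees(np.arctan2(*(X[0]+X[2]-X[1]-X[3])[[1,0]]))-90)
# well rim by rays on plane through c with known tilt, yaw
yaw=np.arctan2(ex[1],ex[0]); Rh=R.from_euler('zy',[yaw,-np.radians(25)]).as_matrix(); 
for n in ("top","side"):
    g=cv2.cvtColor(cv2.imread(f"pics/{n}0.png"),6).astype(float)
    th=np.radians(np.arange(0,360,5)); r=np.arange(.016,.036,.0005)
    L=np.stack([np.cos(th)[:,None]*r,np.sin(th)[:,None]*r,0*th[:,None]*r],-1)
    uv=proj(n,(c+L@Rh.T).reshape(-1,3)); v=mc(g,[uv[:,1],uv[:,0]],order=1).reshape(len(th),-1)
    face=np.median(v[:,-8:]); e=[];
    for i in range(len(th)):
        k=np.where(v[i]<.82*face)[0]
        if len(k): e.append(L[i,k[-1],:2])
    e=np.array(e); f=LS(lambda q:np.hypot(*(e-q[:2]).T)-q[2],[0,0,.027],loss='soft_l1',f_scale=.001)
    print(n,'face lvl',face,'circle (mm, in plate frame about screw centre)',f.x*1e3,'rms',np.sqrt((f.fun**2).mean())*1e3)
# bar
for n,bc,pc in (("top",(185,208,215,238),None),("side",(222,170,254,200),None)):
    p=cv2.imread(f"pics/{n}0.png"); h=cv2.cvtColor(p,cv2.COLOR_BGR2HSV)
    x0,y0,x1,y1=bc; m=((h[...,1]<70)&(h[...,2]>185)).astype(np.uint8); M=m*0; M[y0:y1,x0:x1]=m[y0:y1,x0:x1]
    k=max(cv2.findContours(M,0,1)[0],key=cv2.contourArea); mr=np.zeros_like(m); cv2.drawContours(mr,[k],-1,1,-1)
    uv=np.argwhere(mr)[:,::-1]; P=plane(n,uv,(0,0,.05))[:,:2]; c0=P.mean(0); w=np.linalg.svd(P-c0)[2][0]
    print(n,'bar',len(uv),c0,'yaw',np.degrees(np.arctan2(w[1],w[0])),'len',np.ptp((P-c0)@w),np.ptp((P-c0)@[-w[1],w[0]]))
print('disc top',plane("top",[[198.35,222.68]],(0,0,.022)),'side',plane("side",[[238.0,181.5]],(0,0,.022)))
for n in("top","side"):
  d=np.load(n+"0.npy"); print(pts(n,[[197,222] if n=="top" else [237,175]],d))
E
```

```text
top cam [0.34686762 0.16169789 1.20878073]
side cam [ 0.43605068 -1.21326522  0.95032852]
tri [0.6384 0.1525 0.1144] gap mm 0.4
tri [0.6294 0.0626 0.1144] gap mm 0.1
tri [0.5443 0.1613 0.07  ] gap mm 0.2
tri [0.5359 0.0719 0.0706] gap mm 0.6
tri [0.6232 0.1086 0.1082] gap mm 0.1
screw centre [0.58699917 0.11207813 0.09235193] normal [-0.4215704   0.04436043  0.90570997] tilt 25.080925208651202 yaw ex -5.489982857003601 ey-yaw -5.549123273377603
top face lvl 146.63004944165698 circle (mm, in plate frame about screw centre) [ 1.12125789  0.45594281 27.80777647] rms 0.8195170669417472
side face lvl 174.89194592275106 circle (mm, in plate frame about screw centre) [ 1.99333886 -2.85441166 26.25507918] rms 0.6150286989185244
top bar 30 [0.44850257 0.32267114] yaw -175.8016496089809 len 0.031542022393496134 0.007463144882503077
side bar 15 [0.45422025 0.32475   ] yaw 8.990663598603993 len 0.03313326665780295 0.00931401946615797
disc top [[0.44916627 0.3221431  0.022     ]] side [[0.45308265 0.32357575 0.022     ]]
[[0.44831827 0.32164898 0.05665425]]
[[0.44938452 0.32056447 0.05106969]]
```

Screw triangulation gives the plate tilt as 25.1° and its yaw as -5.5°, with the rays from the two views within 0.6 mm of each other. The cartridge sits near (0.449, 0.322), with its bar at about +4.5°. Next I average a few frames to try to see the tongue, and plan the first move.

```bash
cat >> h.py <<'E'
from scipy.linalg import logm,expm
C=np.array([.5870,.1121,.0924]); RH=R.from_euler('zy',[np.radians(-5.5),-np.radians(25)])
EX,EY,EZ=RH.as_matrix().T; FACE=C+.001*EX+.0003*EY; FLOOR=FACE-.02*EZ
def T(p,r): M=np.eye(4); M[:3,:3]=r.as_matrix(); M[:3,3]=p; return M
def tool_down(yaw_deg): return R.from_euler('z',yaw_deg,degrees=True)*R.from_euler('x',180,degrees=True)
def tool_head(a): return RH*R.from_euler('z',a,degrees=True)*R.from_euler('x',180,degrees=True)
def now():
    s=robot.read_state(); return T(s['tool_pos'],R.from_rotvec(s['orientation']))
def plan(A,B,mm=35,deg=6):
    G=np.linalg.inv(A)@B; a=np.degrees(np.linalg.norm(R.from_matrix(G[:3,:3]).as_rotvec())); l=np.linalg.norm(G[:3,3])*1e3
    n=max(1,int(np.ceil(max(a/deg,l/mm)))); S=expm(np.real(logm(G))/n)
    print(f'{n} rows of',[(S[:3,3]*1e3).round(2).tolist(),R.from_matrix(S[:3,:3]).as_rotvec().round(5).tolist()]); return B
E
python3 - <<'E'
from h import *
I={};Dp={}
for n in("top",):
    a=[];b=[]
    for i in range(16):
        p,d=robot.read_camera(n); a.append(p.astype(float)); b.append(d)
    I=np.mean(a,0).mean(2); D=np.median(b,0)
    np.save('avg.npy',I)
# sample on plane 7mm above floor
c=FLOOR+.007*EZ
r=np.arange(-.024,.0241,.001); L=np.stack(np.meshgrid(-r,-r,indexing='ij'),-1)  # rows uphill->down, cols left->right
uv=proj("top",(c+L[...,:1]*EX+L[...,1:]*EY).reshape(-1,3))
from scipy.ndimage import map_coordinates as mc
v=mc(I,[uv[:,1],uv[:,0]],order=1).reshape(len(r),-1)
v2=mc(D.astype(float),[uv[:,1],uv[:,0]],order=1).reshape(len(r),-1)
P=pts("top",uv.round(),D); h=((P-FLOOR)@EZ*1e3).reshape(len(r),-1)
print(v.min(),np.percentile(v,[5,25,50,75]), 'height',np.percentile(h,[5,25,50,75,95]))
print(h[6:-6:3,6:-6:3].round(0).astype(int))
lo,hi=np.percentile(v,[2,60]); a=cv2.resize(np.clip((v-lo)/(hi-lo)*255,0,255).astype(np.uint8),(390,390)); b=cv2.resize(np.clip((h+3)*10,0,255).astype(np.uint8),(390,390))
cv2.imwrite('pics/well.png',np.hstack([a,b]))
A=now(); up=T([.4495,.3223,.27],tool_down(184.5)); plan(A,up); plan(up,T([.4495,.3223,.2115],tool_down(184.5)),30)
E
```

```text
33.91034432620651 [36.5784709  37.47080444 38.03539316 65.27008422] height [-2.34887479 -1.44223004 -0.50759846  3.78439101 18.62089554]
[[-1 -2 -1 -1 -2 -1  0 -1  0 -1  1 -1 17]
 [-2 -1 -2 -1 -1  1 -1  0 -2  0 -1  0 -1]
 [-1 -1 -1 -1  5  5  2  0  0  1  0  0  0]
 [-1 -1 -2  0  5  6  5  0  0  0  0  0  1]
 [ 0 -1  0 -1  4  5  5  0 -2 -2 -2  0  0]
 [-2 -1 -2  0  5  4  4  5 -2 -1  1 -1 -1]
 [-2 -2 -2 -3 -1  5  6  6 -1 -1 -1 -1 -1]
 [-2 -1 -2 -1 -2  0  5  5 -1 -2 -1  0  1]
 [-2 -2 -1 -1 -1 -1  4  6 -1  0  0  0  1]
 [-1 -1 -2 -2 -1 -1  5  5 -1  0  0 -1 -1]
 [-2 -2 -3  0 -1 -1  5  6  5 -1 -2  0  0]
 [-2 -2 -1 -2 -1 -1 -1  0 -2 -1 -2  0 -2]
 [-2 -2 -1 -1 -2 -1 -1 -1 -2 -1  0 -1  2]]
10 rows of [[-24.17, -18.02, 13.48], [0.0, 0.0, -0.05103]]
2 rows of [[-0.0, -0.0, 29.25], [0.0, 0.0, 0.0]]
```

View pics/well.png

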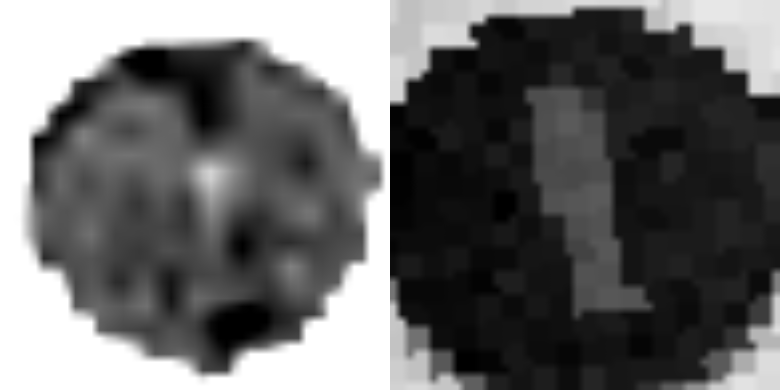

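The depth half shows the tongue clearly as a raised bar from (565,90) to (610,310). It is tilted about 11° left of uphill and centred almost exactly where I put the well's centre. I start the pick.

Request:
apply_moves:
  series:
    - [[-24.2,-18,13.5],[0,0,-0.051]]
    - [[-24.2,-18,13.5],[0,0,-0.051]]
    - [[-24.2,-18,13.5],[0,0,-0.051]]
    - [[-24.2,-18,13.5],[0,0,-0.051]]
    - [[-24.2,-18,13.5],[0,0,-0.051]]
    - [[-24.2,-18,13.5],[0,0,-0.051]]
    - [[-24.2,-18,13.5],[0,0,-0.051]]
    - [[-24.2,-18,13.5],[0,0,-0.051]]
    - [[-24.2,-18,13.5],[0,0,-0.051]]
    - [[-24.2,-18,13.5],[0,0,-0.051]]
    - [[0,0,0],[0,0,0]]
    - [[0,0,0],[0,0,0]]
  claw: 0.55
  newtons: 30

```text
t: 1.9
tool_pos: [0.4505, 0.3211, 0.2687]
orientation: [0.118, -3.138, 0.001]
force: [0.2, 0.2, 0.4]
opening: 0.0514
gripper_force: 0.0
```

```bash
python3 - <<'E'
from h import *
D=np.median([robot.read_camera("top")[1] for i in range(1)],0)
d=np.load("top0.npy")
g=np.mgrid[155:195,245:285].reshape(2,-1)[::-1].T; P=pts("top",g,d); q=(P-FLOOR)@RH.as_matrix()*1e3
m=(q[:,2]>2.5)&(q[:,2]<10)&(np.hypot(q[:,0],q[:,1])<19); Q=q[m]; c=Q[:,:2].mean(0); w=np.linalg.svd(Q[:,:2]-c)[2][0]
print('tongue',m.sum(),'centre mm',c,'z',Q[:,2].mean(),'angle',np.degrees(np.arctan(w[1]/w[0])))
A=now(); print(A.round(4)); plan(A,T([.4495,.3223,.2115],tool_down(184.5)),30)
E
```

```text
tongue 21 centre mm [ 1.67422999 -1.13439785] z 4.516319456828929 angle 17.649224904461885
[[-9.971e-01 -7.590e-02 -9.000e-04  4.500e-01]
 [-7.590e-02  9.971e-01 -1.000e-04  3.220e-01]
 [ 9.000e-04 -0.000e+00 -1.000e+00  2.695e-01]
 [ 0.000e+00  0.000e+00  0.000e+00  1.000e+00]]
2 rows of [[0.23, 0.15, 28.99], [-2e-05, -0.00044, -0.00127]]
```

Request:
apply_moves:
  series:
    - [[0.2,0.1,20],[0,0,-0.001]]
    - [[0.2,0.1,20],[0,0,-0.001]]
    - [[0,0,10],[0,0,0]]
    - [[0,0,7.5],[0,0,0]]
    - [[0,0,0],[0,0,0]]
    - [[0,0,0],[0,0,0]]
    - [[0,0,0],[0,0,0]]

```text
t: 2.53
tool_pos: [0.4497, 0.3231, 0.2135]
orientation: [-0.126, 3.138, 0.001]
force: [0.3, -1.0, -0.3]
opening: 0.051
gripper_force: 0.0
```

Request:
apply_moves:
  series:
    - [[0,0,0],[0,0,0]]
    - [[0,0,0],[0,0,0]]
    - [[0,0,0],[0,0,0]]
    - [[0,0,0],[0,0,0]]
    - [[0,0,0],[0,0,0]]
    - [[0,0,0],[0,0,0]]
    - [[0,0,0],[0,0,0]]
    - [[0,0,0],[0,0,0]]
  claw: 0
  newtons: 30

```text
t: 3.2
tool_pos: [0.4494, 0.3226, 0.2123]
orientation: [-0.126, 3.139, 0.0]
force: [-0.2, -0.4, 2.3]
opening: 0.0139
gripper_force: 30.0
```

Request:
apply_moves:
  series:
    - [[0,0,-10],[0,0,0]]
    - [[0,0,-25],[0,0,0]]
    - [[0,0,-35],[0,0,0]]
    - [[0,0,-30],[0,0,0]]
    - [[0,0,-20],[0,0,0]]
    - [[0,0,0],[0,0,0]]
    - [[0,0,0],[0,0,0]]
    - [[0,0,0],[0,0,0]]

```text
t: 3.87
tool_pos: [0.449, 0.3223, 0.3313]
orientation: [0.126, -3.138, 0.001]
force: [0.2, -0.7, -2.2]
opening: 0.0141
gripper_force: 30.0
```

```bash
python3 - <<'E'
from h import *
A=now(); s=robot.read_state(); print(A[:3,3],s['force'],s['opening'])
TC=lambda h,a:T(FLOOR+(h+.2123)*EZ,tool_head(a))
print(FLOOR,TC(.06,188)[:3,3])
plan(A,TC(.06,188),30); plan(TC(.06,188),TC(.03,188),10)
for n in("top","side"): cv2.imwrite(f"pics/{n}1.png",robot.read_camera(n)[0])
a=cv2.imread("pics/side1.png"); uv=proj("side",[A[:3,3]-[0,0,.2]])[0].astype(int); print(uv)
t=cv2.imread("pics/top1.png"); uw=proj("top",[A[:3,3]-[0,0,.2]])[0].astype(int)
cr=lambda p,u:cv2.resize(p[max(u[1]-30,0):u[1]+30,u[0]-30:u[0]+30],(390,390),interpolation=2)
cv2.imwrite("pics/hand.png",np.hstack([cr(a,uv),cr(t,uw)]))
E
```

```text
[0.44902056 0.32234845 0.33125741] [ 0.23288771 -0.6525274  -2.22087158] 0.014084697374120731
[0.59638056 0.11230277 0.07470667] [0.48130161 0.11230277 0.32149428]
8 rows of [[-2.07, -26.45, 1.92], [0.0033, -0.0546, 0.00452]]
4 rows of [[-0.0, -0.0, 7.5], [-0.0, -0.0, -0.0]]
[236 155]
```

View pics/hand.png

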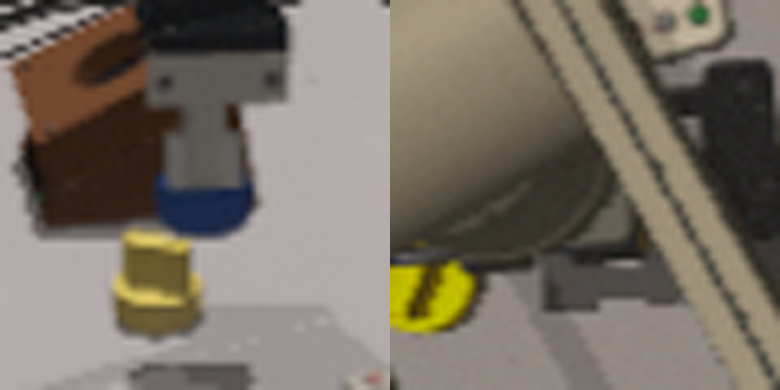

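The cartridge is held with the fingers centred on the disc: disc columns 153–255, finger 168–242 in the side crop. I carry it over the well.

Request:
apply_moves:
  series:
    - [[-2.1,-26.5,1.9],[0.0033,-0.0546,0.0045]]
    - [[-2.1,-26.5,1.9],[0.0033,-0.0546,0.0045]]
    - [[-2.1,-26.5,1.9],[0.0033,-0.0546,0.0045]]
    - [[-2.1,-26.5,1.9],[0.0033,-0.0546,0.0045]]
    - [[-2.1,-26.5,1.9],[0.0033,-0.0546,0.0045]]
    - [[-2.1,-26.5,1.9],[0.0033,-0.0546,0.0045]]
    - [[-2.1,-26.5,1.9],[0.0033,-0.0546,0.0045]]
    - [[-2.1,-26.5,1.9],[0.0033,-0.0546,0.0045]]
    - [[0,0,0],[0,0,0]]
    - [[0,0,0],[0,0,0]]
    - [[0,0,0],[0,0,0]]
    - [[0,0,0],[0,0,0]]

```text
t: 4.97
tool_pos: [0.4818, 0.1128, 0.3219]
orientation: [-0.06, 2.705, -0.012]
force: [-1.0, 0.2, -2.6]
opening: 0.0136
gripper_force: 30.0
```

```bash
cat >> h.py <<'E'
TC=lambda h,a,x=0,y=0:T(FLOOR+(h+.2123)*EZ+x*EX+y*EY,tool_head(a))
def rep():
    A=now(); s=robot.read_state(); H=RH.as_matrix(); p=H.T@(A[:3,3]-FLOOR)*1e3-[0,0,212.3]
    L=H.T@A[:3,:3]; print('t',s['t'],'head mm',p.round(2),'angle',(np.degrees(np.arctan2(L[1,0],L[0,0]))%360).round(2),'tilt',np.degrees(np.arccos(-L[2,2])).round(2),'F head',(H.T@s['force']).round(1),'M',(H.T@s['wrist_torque']).round(2),'open',round(s['opening'],4)); return A
E
python3 - <<'E'
from h import *
A=rep(); plan(A,TC(.025,188),8)
E
```

```text
t 4.9667 head mm [ 0.57  0.57 60.21] angle 188.03 tilt 0.07 F head [-2.  -0.  -1.9] M [ 0.03  0.29 -0.03] open 0.0136
5 rows of [[0.13, -0.1, 7.04], [0.00022, -0.00014, 9e-05]]
```

Request:
apply_moves:
  series:
    - [[0.1,-0.1,12],[0,0,0]]
    - [[0.1,-0.1,10],[0,0,0]]
    - [[0.1,-0.1,8],[0,0,0]]
    - [[0.1,-0.1,5],[0,0,0]]
    - [[0.1,0,2],[0,0,0]]
    - [[0,0,0],[0,0,0]]
    - [[0,0,0],[0,0,0]]
    - [[0,0,0],[0,0,0]]

```text
t: 5.63
tool_pos: [0.4974, 0.1118, 0.2893]
orientation: [-0.059, 2.703, -0.012]
force: [0.3, 0.1, -1.0]
opening: 0.0136
gripper_force: 30.0
```

```bash
python3 -c "
from h import *
rep()"
```

```text
t 5.6333 head mm [ 1.01 -0.43 24.06] angle 187.99 tilt 0.11 F head [-0.1  0.1 -1. ] M [-0.03  0.28  0.01] open 0.0136
```

Request:
apply_moves:
  series:
    - [[0,0,2],[0,0,0]]
    - [[0,0,2],[0,0,0]]
    - [[0,0,2],[0,0,0]]
    - [[0,0,2],[0,0,0]]
    - [[0,0,0],[0,0,0]]
    - [[0,0,0],[0,0,0]]
    - [[0,0,0],[0,0,0]]

```text
t: 6.22
tool_pos: [0.5006, 0.1117, 0.2815]
orientation: [-0.059, 2.704, -0.012]
force: [-0.5, -0.5, -1.5]
opening: 0.0138
gripper_force: 30.0
```

```bash
python3 -c "
from h import *
rep()"
```

```text
t 6.2167 head mm [ 0.65 -0.54 15.62] angle 187.99 tilt 0.07 F head [-1.1 -0.6 -1.2] M [0.02 0.36 0.03] open 0.0138
```

It is entering the well cleanly. I continue slowly.

Request:
apply_moves:
  series:
    - [[0,0,1.5],[0,0,0]]
    - [[0,0,1.5],[0,0,0]]
    - [[0,0,1.5],[0,0,0]]
    - [[0,0,1.5],[0,0,0]]
    - [[0,0,0],[0,0,0]]
    - [[0,0,0],[0,0,0]]
    - [[0,0,0],[0,0,0]]

```text
t: 6.8
tool_pos: [0.5026, 0.1118, 0.2752]
orientation: [-0.059, 2.706, -0.012]
force: [-2.6, 2.2, -4.8]
opening: 0.0137
gripper_force: 30.0
```

```bash
python3 -c "
from h import *
rep()"
```

```text
t 6.8 head mm [-0.17 -0.53  9.07] angle 187.99 tilt 0.06 F head [-4.6  1.8 -3.3] M [ 0.4   1.33 -0.06] open 0.0137
```

Request:
apply_moves:
  series:
    - [[0,0,1],[0,0,0]]
    - [[0,0,1],[0,0,0]]
    - [[0,0,1],[0,0,0]]
    - [[0,0,1],[0,0,0]]
    - [[0,0,0],[0,0,0]]
    - [[0,0,0],[0,0,0]]
    - [[0,0,0],[0,0,0]]

```text
t: 7.38
tool_pos: [0.5042, 0.1118, 0.2717]
orientation: [-0.059, 2.706, -0.012]
force: [-6.6, 3.0, -3.1]
opening: 0.0139
gripper_force: 30.0
```

```bash
python3 -c "
from h import *
rep()"
```

```text
t 7.3833 head mm [-0.23 -0.51  5.21] angle 187.99 tilt 0.08 F head [-7.6  2.3 -0. ] M [0.34 1.62 0.02] open 0.0139
```

Request:
apply_moves:
  series:
    - [[0.8,0.3,0],[0,0,0]]
    - [[0,0,0.7],[0,0,0]]
    - [[0,0,0.7],[0,0,0]]
    - [[0,0,0],[0,0,0]]
    - [[0,0,0],[0,0,0]]
    - [[0,0,0],[0,0,0]]

```text
t: 7.88
tool_pos: [0.5044, 0.1119, 0.2706]
orientation: [-0.059, 2.705, -0.013]
force: [-5.5, 0.8, -1.7]
opening: 0.0141
gripper_force: 30.0
```

```bash
python3 -c "
from h import *
rep()"
```

```text
t 7.8833 head mm [-0.53 -0.43  4.13] angle 188.0 tilt 0.02 F head [-5.8  0.2  0.8] M [ 0.12  1.4  -0.01] open 0.0141
```

Request:
apply_moves:
  series:
    - [[0.3,0,0.7],[0,0,0]]
    - [[0.2,0,0.7],[0,0,0]]
    - [[0,0,0],[0,0,0]]
    - [[0,0,0],[0,0,0]]
    - [[0,0,0],[0,0,0]]

```text
t: 8.3
tool_pos: [0.5047, 0.1118, 0.2694]
orientation: [-0.059, 2.704, -0.013]
force: [-5.5, 1.2, -1.8]
opening: 0.0136
gripper_force: 30.0
```

```bash
python3 -c "
from h import *
rep()"
```

```text
t 8.3 head mm [-0.72 -0.53  2.89] angle 188.0 tilt 0.05 F head [-5.8  0.6  0.7] M [ 0.02  1.28 -0.01] open 0.0136
```

Request:
apply_moves:
  series:
    - [[0.3,0,0.7],[0,0,0]]
    - [[0.2,0,0.7],[0,0,0]]
    - [[0,0,0.7],[0,0,0]]
    - [[0,0,0],[0,0,0]]
    - [[0,0,0],[0,0,0]]
    - [[0,0,0],[0,0,0]]

```text
t: 8.8
tool_pos: [0.5054, 0.1118, 0.2675]
orientation: [-0.059, 2.703, -0.013]
force: [-5.6, -0.7, -1.4]
opening: 0.014
gripper_force: 30.0
```

```bash
python3 -c "
from h import *
rep()"
```

```text
t 8.8 head mm [-0.94 -0.58  0.93] angle 187.99 tilt 0.09 F head [-5.5 -1.3  1.1] M [-0.22  1.1   0.01] open 0.014
```

It has passed tongue height without resistance, so the slot appears to be on the tongue already. I go on until I feel the floor.

Request:
apply_moves:
  series:
    - [[0.1,0,0.6],[0,0,0]]
    - [[0,0,0.6],[0,0,0]]
    - [[0,0,0.6],[0,0,0]]
    - [[0,0,0],[0,0,0]]
    - [[0,0,0],[0,0,0]]
    - [[0,0,0],[0,0,0]]

```text
t: 9.3
tool_pos: [0.5061, 0.1118, 0.2659]
orientation: [-0.059, 2.703, -0.013]
force: [-4.5, -0.8, -0.0]
opening: 0.0139
gripper_force: 30.0
```

```bash
python3 -c "
from h import *
rep()"
```

```text
t 9.3 head mm [-0.98 -0.59 -0.86] angle 187.99 tilt 0.1 F head [-4.  -1.1  1.9] M [-0.37  1.    0.03] open 0.0139
```

Request:
apply_moves:
  series:
    - [[0,0,0.5],[0,0,0]]
    - [[0,0,0.5],[0,0,0]]
    - [[0,0,0.4],[0,0,0]]
    - [[0,0,0],[0,0,0]]
    - [[0,0,0],[0,0,0]]
    - [[0,0,0],[0,0,0]]

```text
t: 9.8
tool_pos: [0.5065, 0.112, 0.2657]
orientation: [-0.059, 2.703, -0.012]
force: [-19.6, -0.7, 14.2]
opening: 0.0139
gripper_force: 30.1
```

```bash
python3 -c "
from h import *
rep()"
```

```text
t 9.8 head mm [-0.69 -0.33 -1.27] angle 188.0 tilt 0.09 F head [-11.6  -1.8  21.2] M [-0.74  2.19  0.01] open 0.0139
```

Firm contact at z of about -1.2 mm, which matches the floor height the depth data gave. I lighten the press and wiggle to check that the slot is keyed on the tongue.

Request:
apply_moves:
  series:
    - [[0.4,0,-0.7],[0,0,0]]
    - [[0,0,0],[0,0,-0.04]]
    - [[0,0,0],[0,0,-0.04]]
    - [[0,0,0],[0,0,-0.04]]
    - [[0,0,0],[0,0,-0.04]]
    - [[0,0,0],[0,0,-0.04]]
    - [[0,0,0],[0,0,0]]
    - [[0,0,0],[0,0,0]]

```text
t: 10.47
tool_pos: [0.5062, 0.1119, 0.2657]
orientation: [-0.329, 2.685, -0.072]
force: [-6.6, 0.0, 3.3]
opening: 0.014
gripper_force: 30.0
```

```bash
python3 -c "
from h import *
rep()"
```

```text
t 10.4667 head mm [-0.98 -0.47 -1.12] angle 199.45 tilt 0.14 F head [-4.6 -0.4  5.8] M [-0.34  1.25 -0.1 ] open 0.014
```

Request:
apply_moves:
  series:
    - [[0,0,0],[0,0,0.05]]
    - [[0,0,0],[0,0,0.05]]
    - [[0,0,0],[0,0,0.05]]
    - [[0,0,0],[0,0,0.05]]
    - [[0,0,0],[0,0,0]]
    - [[0,0,0],[0,0,0]]

```text
t: 10.97
tool_pos: [0.5062, 0.112, 0.2657]
orientation: [-0.059, 2.702, -0.012]
force: [-7.7, -0.1, 4.8]
opening: 0.0138
gripper_force: 30.0
```

```bash
python3 -c "
from h import *
rep()"
```

```text
t 10.9667 head mm [-0.98 -0.37 -1.1 ] angle 187.99 tilt 0.15 F head [-4.9 -0.6  7.6] M [-0.26  1.14  0.18] open 0.0138
```

Request:
apply_moves:
  series:
    - [[0,0,0],[0,0,-0.06]]
    - [[0,0,0],[0,0,-0.06]]
    - [[0,0,0],[0,0,-0.06]]
    - [[0,0,0],[0,0,-0.06]]
    - [[0,0,0],[0,0,-0.04]]
    - [[0,0,0],[0,0,0]]
    - [[0,0,0],[0,0,0]]

```text
t: 11.55
tool_pos: [0.5063, 0.112, 0.2657]
orientation: [-0.435, 2.671, -0.096]
force: [-5.8, -0.3, 1.5]
opening: 0.0144
gripper_force: 30.8
```

```bash
python3 -c "
from h import *
rep()"
```

```text
t 11.55 head mm [-0.93 -0.41 -1.15] angle 203.99 tilt 0.16 F head [-4.6 -0.7  3.8] M [-0.19  1.1  -0.6 ] open 0.0144
```

At 204° the resisting torque rises to 0.6 N m, so the slot is keyed on the tongue. I turn back to the middle, press lightly and release.

Request:
apply_moves:
  series:
    - [[0,0,0],[0,0,0.06]]
    - [[0,0,0],[0,0,0.06]]
    - [[0,0,0],[0,0,0.055]]
    - [[0.3,0,0.4],[0,0,0]]
    - [[0,0,0],[0,0,0]]
    - [[0,0,0],[0,0,0]]

```text
t: 12.05
tool_pos: [0.5063, 0.1121, 0.2657]
orientation: [-0.201, 2.695, -0.043]
force: [-10.1, 1.1, 7.3]
opening: 0.0138
gripper_force: 30.0
```

Request:
apply_moves:
  series:
    - [[0,0,0],[0,0,0]]
    - [[0,0,0],[0,0,0]]
    - [[0,0,0],[0,0,0]]
    - [[0,0,0],[0,0,0]]
    - [[0,0,0],[0,0,0]]
    - [[0,0,0],[0,0,0]]
  claw: 0.4

```text
t: 12.55
tool_pos: [0.5059, 0.1118, 0.2645]
orientation: [-0.201, 2.697, -0.044]
force: [0.5, 0.3, -0.7]
opening: 0.0371
gripper_force: 0.0
```

```bash
python3 -c "
from h import *
rep()"
```

```text
t 12.55 head mm [-1.73 -0.64 -2.1 ] angle 194.0 tilt 0.1 F head [ 0.1  0.3 -0.9] M [ 0.06  0.23 -0.06] open 0.0371
```

Released with no contact force. I retract along the well axis, then look.

Request:
apply_moves:
  series:
    - [[0,0,-10],[0,0,0]]
    - [[0,0,-20],[0,0,0]]
    - [[0,0,-30],[0,0,0]]
    - [[0,0,-35],[0,0,0]]
    - [[0,0,-35],[0,0,0]]
    - [[0,0,-35],[0,0,0]]
    - [[0,0,-20],[0,0,0]]
    - [[0,0,0],[0,0,0]]
    - [[0,0,0],[0,0,0]]

```text
t: 13.3
tool_pos: [0.4275, 0.1119, 0.4336]
orientation: [-0.201, 2.694, -0.043]
force: [-0.1, 0.3, -0.7]
opening: 0.037
gripper_force: 0.0
```

```bash
python3 - <<'E'
from h import *
rep(); o=[]
H=RH.as_matrix()
for n,u in (("top",(265,175)),("side",(285,208))):
    p,d=robot.read_camera(n); o.append(cv2.resize(p[u[1]-32:u[1]+32,u[0]-32:u[0]+32],(390,390),interpolation=2))
    h=cv2.cvtColor(p,cv2.COLOR_BGR2HSV); m=cv2.inRange(h,(100,90,40),(130,255,255)); g=np.argwhere(m)[:,::-1]
    g=g[(abs(g-u)<28).all(1)]
    if len(g)<5: print(n,'no blue'); continue
    q=(pts(n,g,d)-FLOOR)@H*1e3; print(n,'blue px',len(g),'height over floor est',np.percentile(q[:,2],[10,50,90]).round(1),'xy',np.median(q[:,:2],0).round(1))
cv2.imwrite("pics/end.png",np.hstack(o))
E
```

```text
t 13.3 head mm [ -1.34  -0.56 184.3 ] angle 194.0 tilt 0.3 F head [-0.5  0.3 -0.6] M [-0.02  0.22 -0.06] open 0.037
top blue px 152 height over floor est [17.2 20.2 23. ] xy [1.4 2.9]
side blue px 45 height over floor est [17.4 20.1 22.3] xy [  4.4 -10.9]
```

View pics/end.png

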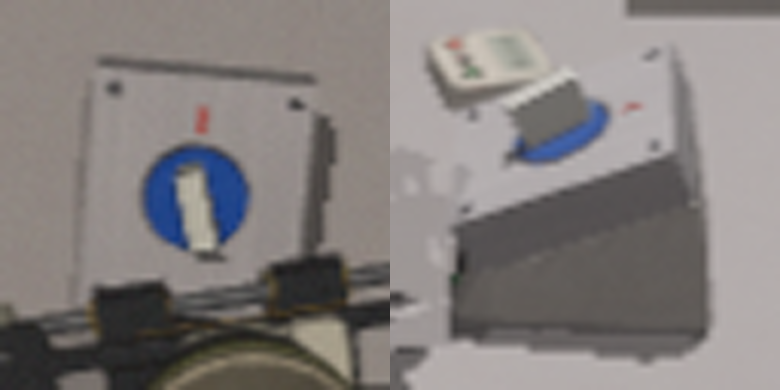

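The cartridge sits flat in the well at (196,195) in the left view. Its blue top is about level with the face, at 20.2 mm in my frame, where the floor reads -1.3 mm, so roughly 21.5 mm up against the 22 mm expected. The gripper is clear of it. I hand in.

```bash
python3 -c "
from plant import robot
print(robot.close_job())"
```

```text
the job is handed in; nothing more can be done
None
```

The cartridge is seated on the floor of the pump's well with its slot over the drive tongue and released; the job was handed in at about 13 s, and no verdict came back.

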